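# Put the loose sockets back in the socket tray

### The job

Put the four short sockets back in the red socket tray, each standing on the floor of its own well with its open hexagon end up: the smallest socket in the smallest well and so on, up to the largest in the largest. The long deep socket and the big hexagon nut do not belong in this tray; leave them where they are on the bench.

Things in the scene. Friction and masses are not known exactly. Their poses are not given: they have to be found in the camera images.
- socket13_mid (a point): Smallest of the four short chromed steel sockets, standing on its drive end on the bench with its open hexagon end up: 42 mm tall, round, 20 mm in diameter over its upper half and 22 mm at the foot; the 13 mm wide hexagon opening in its top is 16 mm deep. About 70 g. The point is on its axis half-way up (21 mm above its foot); z runs up along the axis.
- socket21_mid (a point): Second smallest of the four short chromed steel sockets, standing on its drive end on the bench with its open hexagon end up: 44 mm tall, round, 29 mm in diameter over its upper half and 29 mm at the foot; the 21 mm wide hexagon opening in its top is 20 mm deep. About 120 g. The point is on its axis half-way up (22 mm above its foot); z runs up along the axis.
- socket27_mid (a point): Second largest of the four short chromed steel sockets, standing on its drive end on the bench with its open hexagon end up: 50 mm tall, round, 37 mm in diameter over its upper half and 35 mm at the foot; the 27 mm wide hexagon opening in its top is 24 mm deep. About 200 g. The point is on its axis half-way up (25 mm above its foot); z runs up along the axis.
- socket34_mid (a point): Largest of the four short chromed steel sockets, standing on its drive end on the bench with its open hexagon end up: 56 mm tall, round, 46 mm in diameter over its upper half and 43 mm at the foot; the 34 mm wide hexagon opening in its top is 28 mm deep. About 340 g. The point is on its axis half-way up (28 mm above its foot); z runs up along the axis.
- well38 (a point): Smallest round well (38 mm across, 8 mm deep) in one of four grey 72 mm square blocks, side by side 74 mm apart in any order in a fixed red tray (82 x 306 mm). Point: centre of the well's flat black floor, 7 mm above the bench; x across the row, y along it, z up. The block's top is 8 mm above the floor: fingers beside a socket must stay above it.
- well45 (a point): Second smallest round well (45 mm across, 8 mm deep) in one of four grey 72 mm square blocks, side by side 74 mm apart in any order in a fixed red tray (82 x 306 mm). Point: centre of the well's flat black floor, 7 mm above the bench; x across the row, y along it, z up. The block's top is 8 mm above the floor: fingers beside a socket must stay above it.
- well52 (a point): Second largest round well (52 mm across, 8 mm deep) in one of four grey 72 mm square blocks, side by side 74 mm apart in any order in a fixed red tray (82 x 306 mm). Point: centre of the well's flat black floor, 7 mm above the bench; x across the row, y along it, z up. The block's top is 8 mm above the floor: fingers beside a socket must stay above it.
- well60 (a point): Largest round well (60 mm across, 8 mm deep) in one of four grey 72 mm square blocks, side by side 74 mm apart in any order in a fixed red tray (82 x 306 mm). Point: centre of the well's flat black floor, 7 mm above the bench; x across the row, y along it, z up. The block's top is 8 mm above the floor: fingers beside a socket must stay above it.
- deep21_mid (a point): Look-alike to be left: a long (deep) socket, 29 mm in diameter like the second smallest but 80 mm tall, standing on the bench with its hexagon up. The point is on its axis half-way up (40 mm); z up.
- nut_mid (a point): Look-alike to be left: a big steel hexagon nut lying flat, 36 mm across its flats, 41.5 mm over its corners, 19 mm high, with a 24 mm hole. The point is at its centre, 9.5 mm up; z up.
Not all that is in view belongs to the job. Leave any blue or green look-alike of the part that bears socket13_mid alone. Leave any black look-alike of the part that bears socket34_mid alone.

How it is judged:
At the end, for the whole second after the job is handed in: Each of the four short sockets stands upright (within 7 degrees), hexagon up, at rest on the floor of the well of its own rank in size (centre within 12 mm of the well's centre, height within 4 mm); the deep socket and the nut are within 20 mm of where they were at the start (horizontal distance between socket13_mid and well38 below 0.012 m and z of socket13_mid in the frame of well38 between 0.017 and 0.025 m and angle between each of socket13_mid, socket21_mid, socket27_mid, socket34_mid's own z axis and vertical below 0.12 rad and linear speed of each of socket13, socket21, socket27, socket34 below 0.02 m/s and horizontal distance between socket21_mid and well45 below 0.012 m and z of socket21_mid in the frame of well45 between 0.018 and 0.026 m and horizontal distance between socket27_mid and well52 below 0.012 m and z of socket27_mid in the frame of well52 between 0.021 and 0.029 m and horizontal distance between socket34_mid and well60 below 0.012 m and z of socket34_mid in the frame of well60 between 0.024 and 0.032 m and distance of each of deep21_mid, nut_mid from where it was at the start of the episode below 0.02 m); the robot touches nothing.
It also fails if it takes over 93 s, if anything falls off the work surface, if the arm or the gripper's body presses on something with over 40 N, if the wrist force passes 120 N, or if a joint passes its speed limit or range.

### The arm

A 7-joint arm with a two-finger parallel gripper is mounted at the origin on the work surface. World frame = base frame: x ahead of the robot, y to its left, z up, the work surface at z = 0. Lengths are in m, angles in rad, forces in N, time in s.
With the tool pointing down it reaches from about 0.4 to 0.85 m from the base axis. Payload 10.4 kg.
Tool frame: the origin (TCP) lies on the centre line of the jaws, within the pads' length; the fingertips stand 8 mm ahead of it and the grasp point (between the pads) lies 11 mm behind it (r.finger_overhang is the distance from the TCP to the fingertips, in m); z points along the fingers, y is the line along which they close (so a half turn about z gives the same grasp; the last joint's range is limited). The gripper opens to 87 mm and grips with 3 to 60 N. Pads are 19 mm wide; open, the fingers measure 117 mm over their backs; the gripper's body (75 mm by 190 mm) begins 51 mm behind the grasp point.
Start: joints at [-1.188, 0.332, -0.065, 1.46, 0.022, 1.35, -0.088], TCP at [0.247, 0.574, 0.231] pointing down, gripper open.
Joint ranges: [-2.6, 2.6], [-0.5, 2.12], [-1.47, 1.34], [0.16, 2.42], [-1.27, 4.41], [0.06, 2.06], [-2.6, 2.6]. Speed limits (rad/s): [2.22, 2.22, 2.79, 2.79, 3.14, 3.14, 3.14].

### API

Orientations are given as a unit quaternion [x, y, z, w].
In Python, from bench import r, vision gives the robot as it stands.
- The arm moves only by the tool drive_tool, never from a script. Its argument "series" is a list of rows, each a list of 2 entries, a list of its own where there are three numbers: the shift along the world's x, y, z in cm, then the turn about the world's z in degrees. A call has exactly 10 rows; each row shifts and turns the commanded pose from where the row before left it; what a row does not reach is not made up. A row lasts 1/8 s, in which the tool goes at most 62.5 mm and 10.7 degrees, less where a joint would pass 70% of its speed; a pose out of reach is approached as far as the arm can. A call with a gripper value outside its range is refused whole. "hand" is the closure, from 0 (fully open) to 1 (shut), set as the call begins (left out, the last holds). The fingers move at their own pace and stop on an object; "newtons" is the grip in N (left out, the last holds). Time passes only in rows, so rows that do not move let the fingers close, or fill a call up. It gives the time, the measured TCP pose, the force, the opening and the grip force at its end, in the units of the state.
- r.read_state(): the state, without advancing time (a new reading comes with each control period).
- vision.camera(name): name is "side" or "top"; returns a dict with "color" (480x640x3 uint8, red, green, blue), "intrinsics" (3x3 intrinsics, pixels), "R" (3x3) and "t" (3): a world point X has camera coordinates R X + t. Camera axes: x right, y down, z forward; pixel columns grow to the right and rows downward; lengths in m; the calibration is good to about 2 mm. A picture is of the moment at which its call begins. There is no depth.
- r.close_job(): hands the job in; it is judged then, once.
The state is a dict: "time": time; "joint_positions": joint angles; "joint_vel": joint speeds; "joint_torque": joint torques, N m; "ee_pos": TCP position; "eef_rot": TCP orientation; "ft_force": force on the tool from outside, world axes, zero at the start; "torque": the same for the moment, N m; "width": finger opening in m; "grip_force": force on a finger pad.
Only numpy, scipy, OpenCV 4.12 (cv2) and the standard library are available. Lean on these libraries where they do the work, as an engineer would, in place of code of your own. Each camera call takes 0.05 s, during which the arm holds its last target. There are 200 camera calls.

## Working session

There is one attempt and no reset: what is moved stays moved. The work goes in short steps, Python scripts to look and compute and a tool call to move; the robot and the scene stay as the last step left them, time stands still between calls to the robot, and variables do not carry over. Pictures are saved under pics/ and viewed, at most 14 in all, crops included, and the job is handed in when it is done.

Besides the shell and the picture viewer there is one more tool, called after "Emit:" by a JSON object that holds its "method" and its "body", one argument or row to a line. drive_tool: Moves the arm, as the interface text tells. Its arguments: {"type":"object","properties":{"series":{"type":"array"},"hand":{"type":"number"},"newtons":{"type":"number"}},"required":["series"]}

```bash
mkdir -p pics; ls
python3 - <<'E'
from bench import r, vision
import cv2, numpy as np
for n in("top","side"):
    c=vision.camera(n); cv2.imwrite(f"pics/{n}0.png",c["color"][:,:,::-1])
    print(n,c["intrinsics"],c["R"],c["t"],-c["R"].T@c["t"])
s=r.read_state();print(s,r.finger_overhang)
E
```

```text
pics
top [[570.50219249   0.         317.31345918]
 [  0.         570.50219249 245.82019549]
 [  0.           0.           1.        ]] [[-0.01392718 -0.99983551 -0.01161819]
 [-0.99695938  0.01477616 -0.07650921]
 [ 0.0766683   0.01051731 -0.99700118]] [-0.01048713  0.53757863  1.19885197] [ 0.44388406 -0.03103744  1.2362647 ]
side [[497.0645474    0.         314.40564613]
 [  0.         497.0645474  234.06044431]
 [  0.           0.           1.        ]] [[-0.85855741 -0.51234485 -0.01954311]
 [-0.37207509  0.64882077 -0.66377085]
 [ 0.35275955 -0.56261387 -0.74768063]] [0.46710098 0.25150291 0.73186608] [0.23643823 0.48789448 0.723271  ]
{'time': 0.1, 'joint_positions': array([-1.18760174,  0.33282132, -0.06472398,  1.46084842,  0.02161081,
        1.34989078, -0.08851992]), 'joint_vel': array([-0.00037342, -0.00198231, -0.00044022, -0.00228689,  0.00029798,
       -0.0006239 , -0.00096809]), 'joint_torque': array([ 1.39328862e-03, -6.24545074e+01,  2.45391321e-02, -3.90712559e+01,
       -6.13808376e-02,  3.66782164e-02,  5.66823235e-05]), 'ee_pos': array([0.24658008, 0.57394245, 0.22982991]), 'eef_rot': array([ 2.01496163e-01,  9.79489097e-01, -6.28164216e-04, -9.89798696e-05]), 'ft_force': array([-0.02717402,  0.26699602, -0.47566813]), 'torque': array([-0.05456094, -0.00376121,  0.01654155]), 'grip_force': 0.0, 'width': 0.08667867522700148} 0.008
```

View pics/top0.png

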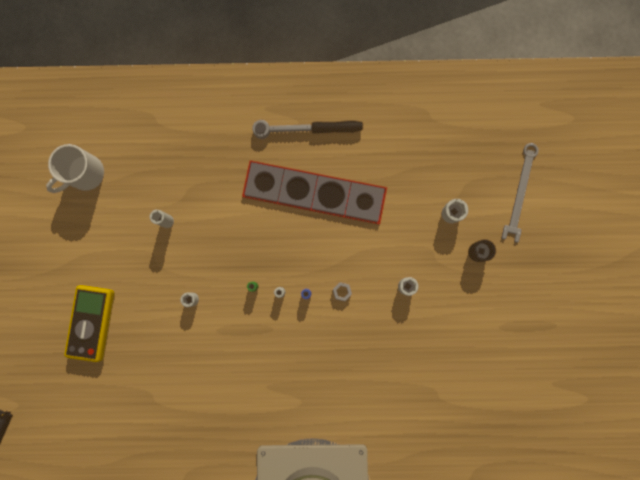

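View pics/side0.png

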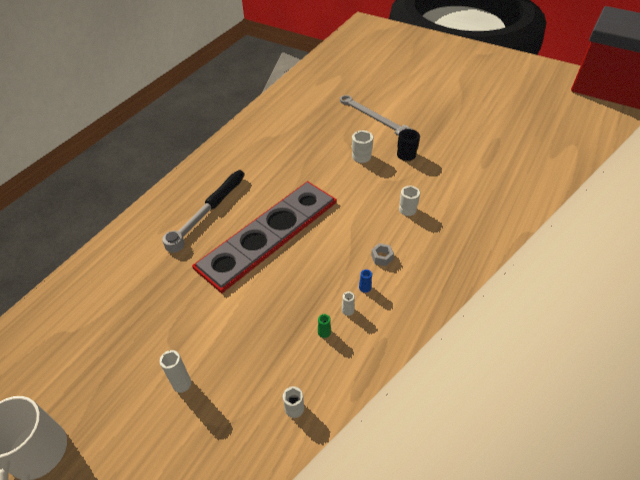

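The top view shows these candidates. Silver socket13 is at (279,292), between green (252,286) and blue (306,294). socket21 is at (189,299), with the deep socket at (161,218) as its look-alike. socket27 is at (408,286), with the nut at (342,292). socket34 is at (456,210), with the black look-alike at (482,250). The wells run from left to right at columns 265, 298, 332 and 365. One close mosaic will check these choices.

Run:
```python
import cv2, numpy as np
T=cv2.imread("pics/top0.png");S=cv2.imread("pics/side0.png")
P=[((279,292),(348,302)),((189,299),(293,401)),((408,286),(410,200)),((456,210),(362,145))]
f=lambda I,p:cv2.resize(I[p[1]-20:p[1]+20,p[0]-20:p[0]+20],(200,200),interpolation=cv2.INTER_CUBIC)
m=np.vstack([np.hstack([f(T,a) for a,b in P]),np.hstack([f(S,b) for a,b in P])])
w=cv2.resize(T[155:230,235:395],(640,300)) if 0 else None
cv2.imwrite("pics/mos.png",m)
for n,I in(("top",T),("side",S)):
    h=cv2.cvtColor(I,cv2.COLOR_BGR2HSV)
    roi=np.zeros(h.shape[:2],np.uint8)
    poly=np.array([[245,160],[388,187],[382,226],[240,198]]) if n=="top" else np.array([[192,266],[310,180],[338,202],[222,292]])
    cv2.fillPoly(roi,[poly],255)
    m=((h[...,2]<70)&(roi>0)).astype(np.uint8)
    for c in cv2.findContours(m,cv2.RETR_EXTERNAL,cv2.CHAIN_APPROX_NONE)[0]:
        if cv2.contourArea(c)>60: print(n,"well",cv2.fitEllipse(c),cv2.contourArea(c))
    m=((h[...,1]<70)&(h[...,2]>75)).astype(np.uint8)
    for c in cv2.findContours(m,cv2.RETR_EXTERNAL,cv2.CHAIN_APPROX_NONE)[0]:
        a=cv2.contourArea(c)
        if 40<a<1500: print(n,"grey",cv2.boundingRect(c),a)
```

```text
top well ((364.338134765625, 200.97010803222656), (14.546438217163086, 15.328924179077148), 89.13873291015625) 173.0
top well ((330.71429443359375, 194.44346618652344), (25.301433563232422, 25.379993438720703), 126.96186828613281) 502.5
top well ((297.4332275390625, 187.76991271972656), (21.475017547607422, 21.62276840209961), 34.603458404541016) 363.0
top well ((264.1705627441406, 181.08401489257812), (18.085601806640625, 18.264944076538086), 10.421486854553223) 258.0
top grey (291, 440, 23, 5) 54.0
top grey (75, 320, 19, 19) 250.0
top grey (181, 293, 17, 14) 156.5
top grey (301, 288, 11, 12) 77.0
top grey (275, 287, 10, 10) 61.0
top grey (334, 283, 17, 18) 200.0
top grey (399, 278, 19, 17) 232.5
top grey (150, 210, 23, 14) 173.5
top grey (443, 199, 25, 23) 377.5
top grey (347, 184, 36, 36) 943.5
top grey (313, 177, 37, 37) 947.5
top grey (502, 143, 36, 99) 672.5
top grey (253, 121, 58, 16) 326.0
side well ((222.98049926757812, 262.45318603515625), (17.635452270507812, 23.792034149169922), 79.60009765625) 327.0
side well ((253.0800018310547, 239.74960327148438), (19.18923568725586, 26.147092819213867), 83.78672790527344) 392.0
side well ((281.0943908691406, 218.64633178710938), (20.907991409301758, 28.922332763671875), 87.98635864257812) 472.5
side well ((307.0089416503906, 198.82525634765625), (11.68670654296875, 17.19699478149414), 92.1765365600586) 155.5
side grey (385, 432, 22, 21) 47.0
side grey (283, 387, 21, 31) 488.5
side grey (160, 350, 31, 43) 767.5
side grey (342, 292, 13, 24) 226.0
side grey (371, 244, 23, 22) 347.0
side grey (580, 231, 15, 21) 51.5
side grey (56, 223, 40, 22) 183.5
side grey (163, 203, 48, 50) 572.5
side grey (399, 186, 21, 30) 454.5
side grey (97, 141, 98, 60) 792.0
side grey (352, 131, 21, 32) 542.5
side grey (340, 95, 72, 40) 381.0
side grey (167, 83, 64, 29) 312.0
side grey (250, 52, 51, 43) 510.5
side grey (423, 6, 82, 25) 1389.5
```

View pics/mos.png

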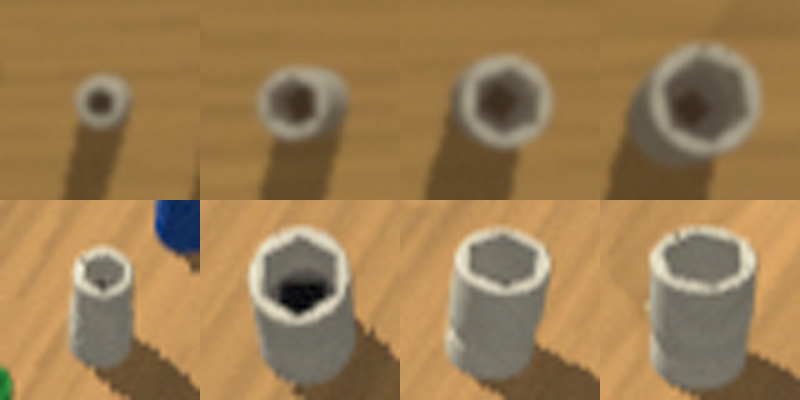

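The choices hold: all four are grey chrome with the hexagon up. Rim centres at 5x in the mosaic are (102,102), (293,104), (506,101) and (705,100) in the top row, and (102,271), (298,276), (502,262) and (703,262) in the side row.

```bash
cat > h.py <<'E'
import numpy as np, cv2
from bench import r, vision
def rays(c,p):
    K,R,t=c["intrinsics"],c["R"],c["t"]
    d=R.T@np.linalg.solve(K,[p[0],p[1],1]); return -R.T@t,d/np.linalg.norm(d)
def tri(c1,p1,c2,p2):
    o1,d1=rays(c1,p1);o2,d2=rays(c2,p2)
    s=np.linalg.lstsq(np.c_[d1,-d2],o2-o1,rcond=None)[0]
    a,b=o1+s[0]*d1,o2+s[1]*d2
    return (a+b)/2,np.linalg.norm(a-b)
def plane(c,p,z):
    o,d=rays(c,p); return (o+d*(z-o[2])/d[2])[:2]
E
python3 - <<'E'
from h import *
T=vision.camera("top");S=vision.camera("side")
D={"s13":((279,292),(348.1,295.9),.042),"s21":((187.2,299.4),(292.3,395.8),.044),"s27":((408.8,285.8),(410,192),.05),"s34":((456.6,209.6),(362.3,137.1),.056),
"w38":((364.3,201),(307,198.8),.007),"w60":((330.7,194.4),(281.1,218.6),.007),"w52":((297.4,187.8),(253.1,239.7),.007),"w45":((264.2,181.1),(223,262.5),.007)}
np.set_printoptions(precision=4,suppress=True)
for k,(a,b,z) in D.items():
    p,e=tri(T,a,S,b); print(k,p,"gap %.4f"%e,"z",z,"plane",plane(T,a,z),plane(S,b,z),"reach %.3f"%np.hypot(*p[:2]))
for n,t in(("deep",(157,216)),("nut",(342,292))): print(n,plane(T,t,.08 if n=="deep" else .019))
for n,t in(("green",(252,286)),("blue",(306,294)),("black",(482,248))): print(n,plane(T,t,.045))
E
```

```text
s13 [0.4404 0.0632 0.0397] gap 0.0004 z 0.042 plane [0.4402 0.0629] [0.4398 0.0647] reach 0.445
s21 [0.4275 0.2552 0.0417] gap 0.0001 z 0.044 plane [0.4275 0.2546] [0.4268 0.256 ] reach 0.498
s27 [ 0.4492 -0.207   0.0485] gap 0.0002 z 0.05 plane [ 0.4493 -0.2068] [ 0.4486 -0.2055] reach 0.495
s34 [ 0.6063 -0.3098  0.0536] gap 0.0003 z 0.056 plane [ 0.6059 -0.3092] [ 0.6051 -0.3068] reach 0.681
w38 [ 0.6335 -0.121   0.0138] gap 0.0000 z 0.007 plane [ 0.6345 -0.1215] [ 0.6373 -0.1268] reach 0.645
w60 [ 0.6491 -0.0487  0.0133] gap 0.0000 z 0.007 plane [ 0.6502 -0.0488] [ 0.6528 -0.0534] reach 0.651
w52 [0.665  0.0234 0.0129] gap 0.0005 z 0.007 plane [0.6658 0.0236] [0.6688 0.0197] reach 0.665
w45 [0.6811 0.0955 0.0121] gap 0.0007 z 0.007 plane [0.6818 0.0959] [0.6846 0.0929] reach 0.688
deep [0.5989 0.3086]
nut [ 0.4383 -0.0693]
green [0.4535 0.1189]
blue [0.4353 0.0065]
black [ 0.5258 -0.3621]
```

Everything checks out: heights are within 3 mm, the well pitch is 74 mm, and the reaches are fine. From smallest y the wells run 38, 60, 52, 45. I'll keep the closing line at about -12° (across the tray) and start with socket21.

Emit:
{"method": "drive_tool", "body": {
  "series": [
    [[1.8, -3.2, 0], -7.9],
    [[1.8, -3.2, 0], -7.9],
    [[1.8, -3.2, 0], -7.9],
    [[1.8, -3.2, 0], -7.9],
    [[1.8, -3.2, 0], -7.9],
    [[1.8, -3.2, 0], -7.9],
    [[1.8, -3.2, 0], -7.9],
    [[1.8, -3.2, 0], -7.9],
    [[1.8, -3.2, 0], -7.9],
    [[1.8, -3.2, 0], -7.9]
  ],
  "hand": 0,
  "newtons": 40
}}

```text
time: 1.45
ee_pos: [0.4271, 0.2531, 0.2306]
eef_rot: [0.78, 0.626, 0.0, -0.0]
ft_force: [0.1, 0.4, 0.1]
width: 0.0865
grip_force: 0.0
```

Emit:
{"method": "drive_tool", "body": {
  "series": [
    [[0, 0.2, -3], 0],
    [[0, 0, -3], 0],
    [[0, 0, -3], 0],
    [[0, 0, -3], 0],
    [[0, 0, -3], 0],
    [[0, 0, -2.5], 0],
    [[0, 0, -2], 0],
    [[0, 0, -1], 0],
    [[0, 0, 0], 0],
    [[0, 0, 0], 0]
  ]
}}

```text
time: 2.7
ee_pos: [0.4272, 0.2566, 0.0263]
eef_rot: [0.779, 0.628, 0.001, 0.0]
ft_force: [-0.7, 0.8, -0.2]
width: 0.0868
grip_force: 0.0
```

Emit:
{"method": "drive_tool", "body": {
  "series": [
    [[0, 0, 0], 0],
    [[0, 0, 0], 0],
    [[0, 0, 0], 0],
    [[0, 0, 0], 0],
    [[0, 0, 0], 0],
    [[0, 0, 0], 0],
    [[0, 0, 0], 0],
    [[0, 0, 0], 0],
    [[0, 0, 0], 0],
    [[0, 0, 0], 0]
  ],
  "hand": 1
}}

```text
time: 3.95
ee_pos: [0.4267, 0.2563, 0.0256]
eef_rot: [0.779, 0.628, -0.0, -0.0]
ft_force: [-0.9, -0.5, -0.6]
width: 0.028
grip_force: 40.0
```

Emit:
{"method": "drive_tool", "body": {
  "series": [
    [[0, 0, 3], 0],
    [[0, 0, 4], 0],
    [[3, -2, 1], 0],
    [[4, -2.5, 0], 0],
    [[4, -2.5, 0], 0],
    [[4, -2.5, 0], 0],
    [[4, -2.5, 0], 0],
    [[4, -2.5, 0], 0],
    [[2.4, -1.6, 0], 0],
    [[0, 0, 0], 0]
  ]
}}

```text
time: 5.2
ee_pos: [0.6816, 0.0926, 0.1047]
eef_rot: [0.78, 0.626, -0.001, 0.001]
ft_force: [-0.2, 0.5, -1.5]
width: 0.0281
grip_force: 40.0
```

Emit:
{"method": "drive_tool", "body": {
  "series": [
    [[0, 0, -2], 0],
    [[0, 0, -2], 0],
    [[0, 0, -1.5], 0],
    [[0, 0, -0.8], 0],
    [[0, 0, -0.4], 0],
    [[0, 0, -0.3], 0],
    [[0, 0, 0], 0],
    [[0, 0, 0], 0],
    [[0, 0, 0], 0],
    [[0, 0, 0], 0]
  ]
}}

```text
time: 6.45
ee_pos: [0.6808, 0.0953, 0.0358]
eef_rot: [0.779, 0.628, 0.0, 0.0]
ft_force: [0.1, 0.1, -1.4]
width: 0.0279
grip_force: 40.0
```

Emit:
{"method": "drive_tool", "body": {
  "series": [
    [[0, 0, -0.1], 0],
    [[0, 0, -0.1], 0],
    [[0, 0, -0.1], 0],
    [[0, 0, 0], 0],
    [[0, 0, 0], 0],
    [[0, 0, 0], 0],
    [[0, 0, 0], 0],
    [[0, 0, 0], 0],
    [[0, 0, 0], 0],
    [[0, 0, 0], 0]
  ]
}}

```text
time: 7.7
ee_pos: [0.6807, 0.0953, 0.0327]
eef_rot: [0.779, 0.628, 0.0, 0.0]
ft_force: [-2.2, 0.3, 3.1]
width: 0.0276
grip_force: 40.0
```

Emit:
{"method": "drive_tool", "body": {
  "series": [
    [[0, 0, 0], 0],
    [[0, 0, 0], 0],
    [[0, 0, 0], 0],
    [[0, 0, 0], 0],
    [[0, 0, 0], 0],
    [[0, 0, 0], 0],
    [[0, 0, 2], 0],
    [[0, 0, 2], 0],
    [[0, 0, 3], 0],
    [[0, 0, 3], 0]
  ],
  "hand": 0
}}

```text
time: 8.95
ee_pos: [0.6811, 0.0952, 0.1355]
eef_rot: [0.779, 0.628, 0.001, 0.0]
ft_force: [0.4, 0.6, 0.6]
width: 0.0865
grip_force: 0.0
```

Emit:
{"method": "drive_tool", "body": {
  "series": [
    [[-4, -0.5, 0], 0],
    [[-4, -0.5, 0], 0],
    [[-4, -0.5, 0], 0],
    [[-4, -0.5, 0], 0],
    [[-4, -0.6, 0], 0],
    [[-4.1, -0.6, 0], 0],
    [[0, 0, -2], 0],
    [[0, 0, -2], 0],
    [[0, 0, 0], 0],
    [[0, 0, 0], 0]
  ]
}}

```text
time: 10.2
ee_pos: [0.4405, 0.0633, 0.0939]
eef_rot: [0.779, 0.627, 0.001, 0.0]
ft_force: [-0.0, 0.7, 0.4]
width: 0.0869
grip_force: 0.0
```

Emit:
{"method": "drive_tool", "body": {
  "series": [
    [[0, 0, -2], 0],
    [[0, 0, -2], 0],
    [[0, 0, -1.5], 0],
    [[0, 0, -0.8], 0],
    [[0, 0, -0.5], 0],
    [[0, 0, 0], 0],
    [[0, 0, 0], 0],
    [[0, 0, 0], 0],
    [[0, 0, 0], 0],
    [[0, 0, 0], 0]
  ]
}}

```text
time: 11.45
ee_pos: [0.4397, 0.0633, 0.0247]
eef_rot: [0.779, 0.628, 0.0, 0.0]
ft_force: [0.0, -0.5, -0.0]
width: 0.0875
grip_force: 0.0
```

Emit:
{"method": "drive_tool", "body": {
  "series": [
    [[0, 0, 0], 0],
    [[0, 0, 0], 0],
    [[0, 0, 0], 0],
    [[0, 0, 0], 0],
    [[0, 0, 0], 0],
    [[0, 0, 0], 0],
    [[0, 0, 0], 0],
    [[0, 0, 0], 0],
    [[0, 0, 0], 0],
    [[0, 0, 0], 0]
  ],
  "hand": 1
}}

```text
time: 12.7
ee_pos: [0.4397, 0.0633, 0.0245]
eef_rot: [0.779, 0.628, -0.0, 0.0]
ft_force: [-0.0, 0.2, -0.1]
width: 0.0189
grip_force: 40.0
```

Emit:
{"method": "drive_tool", "body": {
  "series": [
    [[0, 0, 3], 0],
    [[0, 0, 4], 0],
    [[2, -2, 1], 0],
    [[3, -3, 0], 0],
    [[3, -3, 0], 0],
    [[3, -3, 0], 0],
    [[3, -3, 0], 0],
    [[3, -2.5, 0], 0],
    [[2.4, -1.9, 0], 0],
    [[0, 0, 0], 0]
  ]
}}

```text
time: 13.95
ee_pos: [0.6343, -0.1227, 0.104]
eef_rot: [0.779, 0.627, -0.001, 0.0]
ft_force: [-0.0, 0.2, -0.1]
width: 0.019
grip_force: 40.0
```

Emit:
{"method": "drive_tool", "body": {
  "series": [
    [[0, 0, -2], 0],
    [[0, 0, -2], 0],
    [[0, 0, -1.5], 0],
    [[0, 0, -0.8], 0],
    [[0, 0, -0.4], 0],
    [[0, 0, -0.2], 0],
    [[0, 0, 0], 0],
    [[0, 0, 0], 0],
    [[0, 0, 0], 0],
    [[0, 0, 0], 0]
  ]
}}

```text
time: 15.2
ee_pos: [0.6338, -0.1207, 0.0357]
eef_rot: [0.779, 0.628, 0.0, 0.0]
ft_force: [-1.2, 0.2, -0.5]
width: 0.019
grip_force: 40.0
```

Emit:
{"method": "drive_tool", "body": {
  "series": [
    [[0, 0, -0.1], 0],
    [[0, 0, -0.1], 0],
    [[0, 0, -0.1], 0],
    [[0, 0, -0.1], 0],
    [[0, 0, 0], 0],
    [[0, 0, 0], 0],
    [[0, 0, 0], 0],
    [[0, 0, 0], 0],
    [[0, 0, 0], 0],
    [[0, 0, 0], 0]
  ]
}}

```text
time: 16.45
ee_pos: [0.6337, -0.1207, 0.0316]
eef_rot: [0.779, 0.628, 0.0, 0.0]
ft_force: [-1.1, -0.7, 1.6]
width: 0.0191
grip_force: 40.0
```

Emit:
{"method": "drive_tool", "body": {
  "series": [
    [[0, 0, 0], 0],
    [[0, 0, 0], 0],
    [[0, 0, 0], 0],
    [[0, 0, 0], 0],
    [[0, 0, 0], 0],
    [[0, 0, 0], 0],
    [[0, 0, 2], 0],
    [[0, 0, 2], 0],
    [[0, 0, 3], 0],
    [[0, 0, 3], 0]
  ],
  "hand": 0
}}

```text
time: 17.7
ee_pos: [0.634, -0.1209, 0.1343]
eef_rot: [0.779, 0.628, 0.001, 0.001]
ft_force: [0.4, 0.3, -0.0]
width: 0.0869
grip_force: 0.0
```

Emit:
{"method": "drive_tool", "body": {
  "series": [
    [[-3, -1.4, 0], 0],
    [[-4, -1.8, 0], 0],
    [[-4, -1.8, 0], 0],
    [[-4, -1.8, 0], 0],
    [[-3.5, -1.8, 0], 0],
    [[0, 0, 0], 0],
    [[0, 0, -2], 0],
    [[0, 0, -2], 0],
    [[0, 0, 0], 0],
    [[0, 0, 0], 0]
  ]
}}

```text
time: 18.95
ee_pos: [0.4496, -0.2068, 0.0927]
eef_rot: [0.778, 0.628, 0.0, 0.001]
ft_force: [-0.2, 0.3, 1.2]
width: 0.0868
grip_force: 0.0
```

Emit:
{"method": "drive_tool", "body": {
  "series": [
    [[0, 0, -2], 0],
    [[0, 0, -2], 0],
    [[0, 0, -1.4], 0],
    [[0, 0, -0.6], 0],
    [[0, 0, -0.3], 0],
    [[0, 0, 0], 0],
    [[0, 0, 0], 0],
    [[0, 0, 0], 0],
    [[0, 0, 0], 0],
    [[0, 0, 0], 0]
  ]
}}

```text
time: 20.2
ee_pos: [0.4488, -0.2067, 0.0286]
eef_rot: [0.779, 0.628, 0.0, 0.0]
ft_force: [-0.9, -0.4, 0.8]
width: 0.0867
grip_force: 0.0
```

Emit:
{"method": "drive_tool", "body": {
  "series": [
    [[0, 0, 0], 0],
    [[0, 0, 0], 0],
    [[0, 0, 0], 0],
    [[0, 0, 0], 0],
    [[0, 0, 0], 0],
    [[0, 0, 0], 0],
    [[0, 0, 0], 0],
    [[0, 0, 0], 0],
    [[0, 0, 0], 0],
    [[0, 0, 0], 0]
  ],
  "hand": 1
}}

```text
time: 21.45
ee_pos: [0.4486, -0.2067, 0.0285]
eef_rot: [0.779, 0.628, -0.0, -0.0]
ft_force: [-2.2, 0.4, 1.2]
width: 0.0359
grip_force: 40.0
```

Emit:
{"method": "drive_tool", "body": {
  "series": [
    [[0, 0, 3], 0],
    [[0, 0, 4], 0],
    [[2, 2, 1.5], 0],
    [[3.3, 3.5, 0], 0],
    [[3.3, 3.5, 0], 0],
    [[3.3, 3.5, 0], 0],
    [[3.3, 3.5, 0], 0],
    [[3.3, 3.5, 0], 0],
    [[3.1, 3.5, 0], 0],
    [[0, 0, 0], 0]
  ]
}}

```text
time: 22.7
ee_pos: [0.6659, 0.0281, 0.1123]
eef_rot: [0.777, 0.63, 0.0, -0.001]
ft_force: [0.0, -1.1, -2.0]
width: 0.0365
grip_force: 40.0
```

Emit:
{"method": "drive_tool", "body": {
  "series": [
    [[0, 0, -2], 0],
    [[0, 0, -2], 0],
    [[0, 0, -2], 0],
    [[0, 0, -0.8], 0],
    [[0, 0, -0.4], 0],
    [[0, 0, -0.2], 0],
    [[0, 0, 0], 0],
    [[0, 0, 0], 0],
    [[0, 0, 0], 0],
    [[0, 0, 0], 0]
  ]
}}

```text
time: 23.95
ee_pos: [0.6648, 0.0233, 0.0397]
eef_rot: [0.779, 0.628, 0.0, 0.0]
ft_force: [0.5, 0.1, -2.1]
width: 0.0362
grip_force: 40.0
```

Emit:
{"method": "drive_tool", "body": {
  "series": [
    [[0, 0, -0.1], 0],
    [[0, 0, -0.1], 0],
    [[0, 0, -0.1], 0],
    [[0, 0, -0.1], 0],
    [[0, 0, 0], 0],
    [[0, 0, 0], 0],
    [[0, 0, 0], 0],
    [[0, 0, 0], 0],
    [[0, 0, 0], 0],
    [[0, 0, 0], 0]
  ]
}}

```text
time: 25.2
ee_pos: [0.6647, 0.0232, 0.0356]
eef_rot: [0.779, 0.628, 0.0, 0.0]
ft_force: [-1.2, -0.4, 1.7]
width: 0.0363
grip_force: 40.0
```

Emit:
{"method": "drive_tool", "body": {
  "series": [
    [[0, 0, 0], 0],
    [[0, 0, 0], 0],
    [[0, 0, 0], 0],
    [[0, 0, 0], 0],
    [[0, 0, 0], 0],
    [[0, 0, 0], 0],
    [[0, 0, 2], 0],
    [[0, 0, 2], 0],
    [[0, 0, 3], 0],
    [[0, 0, 3], 0]
  ],
  "hand": 0
}}

```text
time: 26.45
ee_pos: [0.6651, 0.0232, 0.1384]
eef_rot: [0.779, 0.628, 0.001, 0.0]
ft_force: [0.8, 0.7, -0.5]
width: 0.0866
grip_force: 0.0
```

Emit:
{"method": "drive_tool", "body": {
  "series": [
    [[-0.8, -4.5, 0], 0],
    [[-0.8, -4.5, 0], 0],
    [[-0.8, -4.5, 0], 0],
    [[-0.8, -4.5, 0], 0],
    [[-0.8, -4.5, 0], 0],
    [[-0.8, -4.5, 0], 0],
    [[-0.8, -4.3, 0], 0],
    [[-0.3, -2, 0], 0],
    [[0, 0, 0], 0],
    [[0, 0, 0], 0]
  ]
}}

```text
time: 27.7
ee_pos: [0.6068, -0.3074, 0.1358]
eef_rot: [0.778, 0.629, 0.001, -0.0]
ft_force: [-0.0, 0.8, 0.3]
width: 0.0868
grip_force: 0.0
```

Emit:
{"method": "drive_tool", "body": {
  "series": [
    [[0, 0, -2], 0],
    [[0, 0, -2], 0],
    [[0, 0, -2], 0],
    [[0, 0, -1.5], 0],
    [[0, 0, -1.3], 0],
    [[0, 0, -0.8], 0],
    [[0, 0, -0.5], 0],
    [[0, 0, 0], 0],
    [[0, 0, 0], 0],
    [[0, 0, 0], 0]
  ]
}}

```text
time: 28.95
ee_pos: [0.606, -0.3098, 0.0351]
eef_rot: [0.778, 0.628, 0.0, 0.0]
ft_force: [-1.4, -0.8, -0.6]
width: 0.087
grip_force: 0.0
```

Emit:
{"method": "drive_tool", "body": {
  "series": [
    [[0, 0, 0], 0],
    [[0, 0, 0], 0],
    [[0, 0, 0], 0],
    [[0, 0, 0], 0],
    [[0, 0, 0], 0],
    [[0, 0, 0], 0],
    [[0, 0, 0], 0],
    [[0, 0, 0], 0],
    [[0, 0, 0], 0],
    [[0, 0, 0], 0]
  ],
  "hand": 1
}}

```text
time: 30.2
ee_pos: [0.6055, -0.3097, 0.0345]
eef_rot: [0.779, 0.628, -0.0, -0.0]
ft_force: [-3.5, 1.4, 2.6]
width: 0.045
grip_force: 40.0
```

Emit:
{"method": "drive_tool", "body": {
  "series": [
    [[0, 0, 3], 0],
    [[0, 0, 4], 0],
    [[0.4, 2.5, 2], 0],
    [[0.7, 4.5, 0], 0],
    [[0.7, 4.5, 0], 0],
    [[0.7, 4.5, 0], 0],
    [[0.7, 4.5, 0], 0],
    [[0.7, 3.6, 0], 0],
    [[0.4, 2, 0], 0],
    [[0, 0, 0], 0]
  ]
}}

```text
time: 31.45
ee_pos: [0.6489, -0.0472, 0.1241]
eef_rot: [0.778, 0.629, 0.0, -0.0]
ft_force: [0.4, -0.4, -4.5]
width: 0.0454
grip_force: 40.0
```

Emit:
{"method": "drive_tool", "body": {
  "series": [
    [[0, 0, -2], 0],
    [[0, 0, -2], 0],
    [[0, 0, -2], 0],
    [[0, 0, -1], 0],
    [[0, 0, -0.6], 0],
    [[0, 0, -0.3], 0],
    [[0, 0, 0], 0],
    [[0, 0, 0], 0],
    [[0, 0, 0], 0],
    [[0, 0, 0], 0]
  ]
}}

```text
time: 32.7
ee_pos: [0.6488, -0.0487, 0.0458]
eef_rot: [0.778, 0.628, 0.0, 0.0]
ft_force: [0.1, -0.3, -4.3]
width: 0.045
grip_force: 40.0
```

Emit:
{"method": "drive_tool", "body": {
  "series": [
    [[0, 0, -0.1], 0],
    [[0, 0, -0.1], 0],
    [[0, 0, -0.1], 0],
    [[0, 0, -0.1], 0],
    [[0, 0, 0], 0],
    [[0, 0, 0], 0],
    [[0, 0, 0], 0],
    [[0, 0, 0], 0],
    [[0, 0, 0], 0],
    [[0, 0, 0], 0]
  ]
}}

```text
time: 33.95
ee_pos: [0.6487, -0.0487, 0.0416]
eef_rot: [0.779, 0.628, 0.0, 0.0]
ft_force: [0.1, -1.0, -4.9]
width: 0.0447
grip_force: 40.0
```

Emit:
{"method": "drive_tool", "body": {
  "series": [
    [[0, 0, 0], 0],
    [[0, 0, 0], 0],
    [[0, 0, 0], 0],
    [[0, 0, 0], 0],
    [[0, 0, 0], 0],
    [[0, 0, 0], 0],
    [[0, 0, 2], 0],
    [[0, 0, 2], 0],
    [[0, 0, 3], 0],
    [[0, 0, 3], 0]
  ],
  "hand": 0
}}

```text
time: 35.2
ee_pos: [0.649, -0.0489, 0.1444]
eef_rot: [0.779, 0.628, 0.001, 0.001]
ft_force: [0.1, -0.5, 1.2]
width: 0.0869
grip_force: 0.0
```

Emit:
{"method": "drive_tool", "body": {
  "series": [
    [[-3, -3, 2], 0],
    [[-3, -4, 2], 0],
    [[-3, -4, 0], 0],
    [[-3, -4, 0], 0],
    [[-3, -4, 0], 0],
    [[-2, -4, 0], 0],
    [[0, -4, 0], 0],
    [[0, 0, 0], 0],
    [[0, 0, 0], 0],
    [[0, 0, 0], 0]
  ]
}}

```text
time: 36.45
ee_pos: [0.4793, -0.3176, 0.182]
eef_rot: [0.778, 0.628, 0.0, 0.0]
ft_force: [1.5, 0.5, -0.0]
width: 0.0872
grip_force: 0.0
```

Run:
```python
from h import *
C={n:vision.camera(n) for n in("top","side")}
cv2.imwrite("pics/end.png",np.hstack([cv2.resize(C["top"]["color"][150:240,230:400],(400,212)),cv2.resize(C["side"]["color"][160:300,180:345],(400,340))[:212]])[:,:,::-1]) if 0 else None
a=cv2.resize(C["top"]["color"][130:330,130:510],(798,420));b=cv2.resize(C["side"]["color"][130:310,180:450],(798,532))
cv2.imwrite("pics/endt.png",a[:,:,::-1]);cv2.imwrite("pics/ends.png",b[:,:,::-1])
```

```text
(no output)
```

View pics/endt.png

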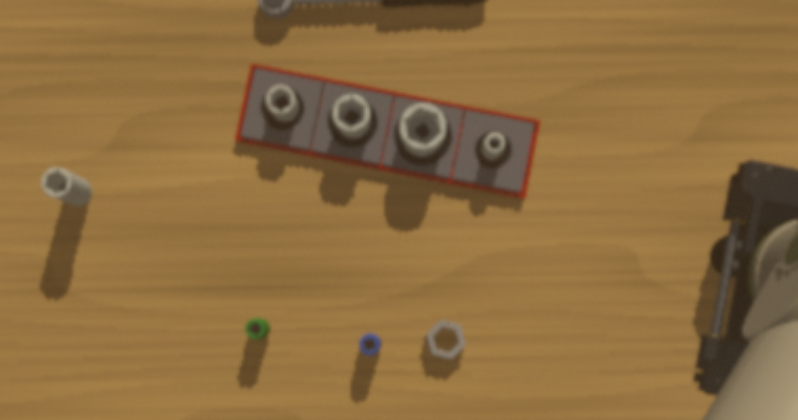

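View pics/ends.png

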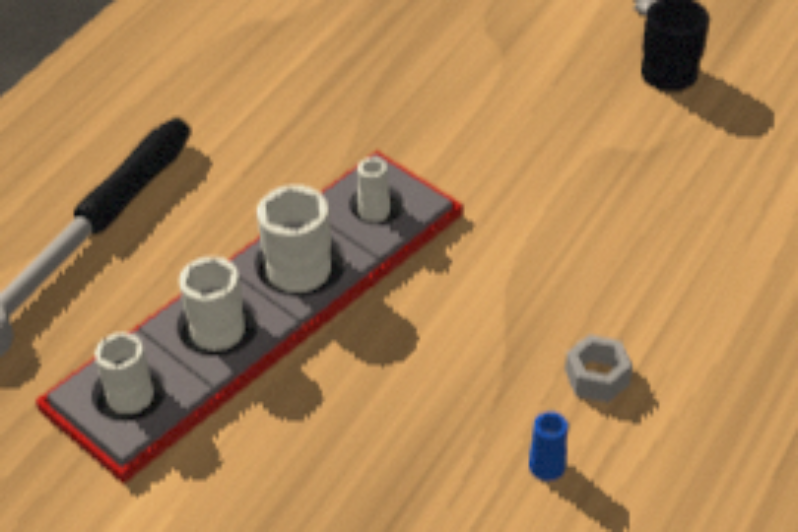

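Both views show the four sockets upright in their own wells; in the top crop they are at (282,101), (352,117), (423,130) and (494,146). The deep socket and the nut have not moved, and the arm is clear.

```bash
python3 -c "
from bench import r
print(r.close_job())"
```

```text
the job is handed in; nothing more can be done
None
```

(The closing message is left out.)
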